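# Press a pellet and hold the press guard open

## Robot

A 6-joint arm with a two-finger parallel gripper is mounted at the origin on the work surface. World frame = base frame: x ahead of the robot, y to its left, z up, the work surface at z = 0. Lengths are in m, angles in degrees, forces in N, time in s.
With the tool pointing down it reaches from about 0.25 to 0.725 m from the base axis. Payload 9.7 kg.
Tool frame: the origin (TCP) lies at the very end of the fingers, on their centre line; the grasp point (between the pads) lies 19 mm behind it (bot.hold_point_z is the distance from the TCP to the grasp point, in m); z points along the fingers, y is the line along which they close (so a half turn about z gives the same grasp; the last joint's range is limited). The gripper opens to 85 mm and grips with 20 to 120 N. Pads are 22 mm wide; open, the fingers measure 114 mm over their backs; the gripper's body (76 mm by 85 mm) begins 54 mm behind the grasp point. The pads swing forward as they close: fully open they stand 13 mm farther back than shut.
Start: joints at [-76.318, 4.979, 10.078, 95.1, 0, 90], TCP at [0.13, -0.534, 0.231] pointing down, gripper open.
Joint ranges: [-179.16, 179.16], [-48.56, 103.87], [-65.8, 70.77], [-126.05, 130.52], [-82.76, 87.17], [-180, 180]. Speed limits (degrees/s): [127.2, 127.2, 147.25, 180, 180, 180].

## Interface

Orientations are given as [roll, pitch, yaw] about the fixed x, y, z axes, in that order (R = Rz(yaw) Ry(pitch) Rx(roll)).
In Python, from workcell import bot gives the robot as it stands.
- The arm moves only by the tool play_rows, never from a script. Its argument "targets" is a list of rows, each an object with "grip": the closure in counts, from 0 (fully open) to 255 (shut); "linear": the shift along the world's x, y, z in cm, a list of three; "delta_rot": the turn, a rotation vector about the world's x, y, z in rad, a list of three. A call has 1 to 10 rows; each row is the pose to reach, as a shift and turn from the pose commanded when the call began; what a row does not reach only later rows make up. A row lasts 1/10 s, in which the tool goes at most 50 mm and 8.59 degrees, less where a joint would pass 70% of its speed; a pose out of reach is approached as far as the arm can. A call with a gripper value outside its range is refused whole. The fingers move at their own pace and stop on an object; "force" is the grip in N (left out, the last holds). Time passes only in rows, so rows that repeat a pose let the fingers close. It gives the time, the measured TCP pose, the force, the opening and the grip force at its end, in the units of the state.
- bot.get_obs(): the state, without advancing time (a new reading comes with each control period).
- bot.camera(name): name is "side" or "top" or "wrist"; returns a dict with "color" (480x640x3 uint8, red, green, blue), "range_z" (480x640 float32, m along the optical axis (not along the pixel's ray), 0 where there is no reading), "fov_y" (degrees; the focal length in pixels is half the picture's height over the tangent of half this angle, whatever the lens; pixels are square), "cx", "cy" (the principal point, pixels), "world_to_cam" (4x4, takes a point from world to camera coordinates). Camera axes: x right, y up, looking along -z (the intrinsics and any distortion apply to the point x, -y, -z); pixel columns grow to the right and rows downward; lengths in m; the calibration is good to about 2 mm. The wrist camera is an equidistant fisheye: a pixel r from the principal point sees the ray r / f radians off the axis. A picture is of the moment at which its call begins.
- bot.job_done(): hands the job in; it is judged then, once.
Trained networks look in a picture, given as the dict that the camera call returned (one of the last four; its "shot" number tells which), for a name from the list of things; names that differ only in an ending like _2 or _b are one class to them, and where a whole thing is asked for, a point or a joint stands for the part that bears it (a point fixed in the world has none). Each returns a list of dicts, best first, with "conf" (0 to 1); they miss things now and then, are a little off and sometimes report something else, mostly with a low value. They report only what shows in the picture. A call takes as long as a camera call.
- bot.search_frame(picture, target): "box" ([left, top, right, bottom] in pixels, round what is visible of it).
- bot.trace(picture, target): "pixels" (480x640 bool, what is visible of it) and "box" ([left, top, right, bottom] in pixels, round what is visible of it).
- bot.pinpoint(picture, target): "pixel" ([column, row] in pixels: a listed point, or the origin of a listed thing).
The state is a dict: "time": time; "q": joint angles; "qd": joint speeds; "joint_efforts": joint torques, N m; "ee_pos": TCP position; "tcp_rot": TCP orientation; "wrist_force": force on the tool from outside, world axes, zero at the start; "torque": the same for the moment, N m; "opening": finger opening in m; "grasp_force": force on a finger pad.
Only numpy, scipy, OpenCV 4.12 (cv2) and the standard library are available. Lean on these libraries where they do the work, as an engineer would, in place of code of your own. Each camera call takes 0.05 s, during which the arm holds its last target. There are 200 camera calls.

## Task

Press the sample in the little hydraulic pellet press: with its clear guard shut, give the pump lever at least three full strokes, each all the way down and all the way back up. Then lift the guard by its handle to 60 degrees from shut and hold it there, still, so that a colleague can lift out the die; it drops shut if let go, so finish while holding it in the fingers. Leave everything else on the bench where it stands.

Things in the scene. Friction and masses are not known exactly. Their poses are not given: they have to be found in the camera images.
- press: Small hydraulic pellet press, fixed. Grey base plate (in its frame x -135..165, y -215..105 mm, 25 high), white open-topped chamber 146 x 160 mm, 110 high, steel die inside, reservoir 100 high behind; pump block 100 high at its right (-y). Origin on the bench under the chamber; -x is the front, roughly towards the robot, where guard handle and lever point; z up.
- guard (a joint): Guard angle, rad: 0 shut (level on the chamber), grows as its front edge is lifted, stop at 1.4; 60 degrees = 1.047. Clear pane in an aluminium frame, 155 mm long, 166 wide, 9 thick, about 0.35 kg, hinged along its rear edge. Weight and a weak spring shut it from any angle; holding it takes about 2 to 7 N at the handle.
- guard_hinge (a point): Middle of the guard's hinge axis, which runs along the press's y axis; 118 mm above the bench; in the press frame at x +75, y 0 mm.
- guard_bar (a point): Centre of the guard's handle: round steel bar, 16 mm diameter, 106 long along the press's y, in front of the guard's front edge on two 10 mm stems, 46 mm either side of the centre. 205 mm from the hinge axis, in the pane's plane; 118 mm above the bench shut, 296 at 60 degrees. Turns between fingers that pinch it from above.
- guard_gap (a point): Middle of the open gap between handle bar and guard frame, 26 mm behind the bar's centre (moves with the guard). The gap is 42 mm long and 82 mm wide between the stems; below it, shut, only the base plate 25 mm high. One finger goes down here: open the fingers to no more than about 40 mm.
- lever (a joint): Pump lever angle, rad: 0 at rest, up against its stop (rising 45 degrees from level, towards the front); grows as it is pushed down, 0.75 fully down at its stop (nearly level). A full stroke goes past 0.64 and back below 0.10. A spring lifts it again by itself; pushing takes about 4 N at the top, 8 N at the bottom, at the bar.
- lever_pivot (a point): Lever's pivot axis (along the press's y axis), 70 mm above the bench; in the press frame at x +20, y -170 mm.
- lever_bar (a point): Centre of the lever's black rubber cross bar: round, 24 mm diameter, 90 long along the press's y, on the end of a 14 mm steel rod, 170 mm from the pivot. At rest 120 mm in front of the pivot and 190 above the bench; fully down 170 in front and 76 above. Can be pushed from above with shut fingers following its arc.
- tube_rack: Steel wire rack with test tubes, 164 x 74 mm, 145 mm high, loose, left of the press; leave alone. Origin under its centre.
- reagent_bottle: Amber glass bottle, 64 mm diameter, 130 mm high, loose, right of the press; leave alone. Origin under its centre.
- salt_jar: Low black jar, 48 mm diameter, 42 mm high, loose, in front of the press; leave alone. Origin under its centre.
- mortar: White bowl-shaped mortar, 72 mm diameter, 36 mm high, loose, in front of the press; leave alone. Origin under its centre.
- spatula: Thin steel laboratory spatula, 160 mm long with a small flat blade at each end, loose, lying flat on the left; leave alone. Origin under its middle.
- glove_box: Cardboard box 230 x 120 x 85 mm, loose, on the right; leave alone. Origin under its centre.
- beaker: Glass beaker, 68 mm diameter, 85 mm high, loose, on the right; leave alone. Origin under its centre.

How it is judged:
By the outcome, as a careful person would: the job done as asked, in the order asked, and still so for the second after the job is handed in, while the arm keeps its last pose, push and grip.
It also fails if it takes over 69 s, if anything falls off the work surface, if the arm or the gripper's body presses on something with over 40 N, if the wrist force passes 120 N, or if a joint passes its speed limit or range.

## Working session

There is one attempt and no reset: what is moved stays moved. The work goes in short steps, Python scripts to look and compute and a tool call to move; the robot and the scene stay as the last step left them, time stands still between calls to the robot, and variables do not carry over. Pictures are saved under pics/ and viewed, at most 10 in all, crops included, and the job is handed in when it is done.

Besides the shell and the picture viewer there is one more tool, called by a JSON object that holds its "op" and its "data". play_rows: Moves the arm, as the interface text tells. Its arguments: {"type":"object","properties":{"targets":{"type":"array","items":{"type":"object","properties":{"grip":{"type":"number"},"linear":{"type":"array","items":{"type":"number"}},"delta_rot":{"type":"array","items":{"type":"number"}}}}},"force":{"type":"number"}},"required":["targets"]}

```bash
mkdir -p pics; cat > h.py <<'E'
import numpy as np, cv2
from workcell import bot
def world(c,px,z=None):
    # pixel -> world using depth (or plane z) for pinhole cams
    f=240/np.tan(np.radians(c['fov_y']/2)); u,v=px
    d=np.array([(u-c['cx'])/f,-(v-c['cy'])/f,-1.])
    M=np.linalg.inv(c['world_to_cam']); o=M[:3,3]; r=M[:3,:3]@d
    if z is not None: return o+r*(z-o[2])/r[2]
    return o+r*c['range_z'][int(round(v)),int(round(u))]
E
python3 - <<'E'
from h import *
print(bot.get_obs())
Z={'press':0,'guard_hinge':.118,'guard_bar':.118,'guard_gap':.118,'lever_pivot':.07,'lever_bar':.19,'salt_jar':0,'mortar':0,'reagent_bottle':0,'tube_rack':0,'glove_box':0,'beaker':0}
ims=[]
for n in ('side','top'):
    c=bot.camera(n); ims.append(c['color'])
    cv2.imwrite(f'pics/{n}.png',c['color'][:,:,::-1])
    for k,z in Z.items():
        r=bot.pinpoint(c,k)
        if r: print(n,k,np.round(r[0]['pixel'],1),round(r[0]['conf'],2),np.round(world(c,r[0]['pixel'],z),3))
E
```

```text
{'time': 0.0, 'q': array([-7.63183530e+01,  5.01179617e+00,  1.00330798e+01,  9.50993824e+01,
        6.56130697e-04,  9.00002068e+01]), 'qd': array([-0.03404018,  0.03083864,  0.06768353, -0.04866013, -0.01298957,
       -0.04289713]), 'joint_efforts': array([-1.56216105e-03, -5.20387781e+01,  4.64800465e+01,  1.62114197e-02,
        2.53583727e-05, -4.87468071e-06]), 'ee_pos': array([ 0.13003726, -0.53416404,  0.23056408]), 'tcp_rot': array([-1.79921901e+02, -6.55848230e-04,  1.36814393e+01]), 'wrist_force': array([ 0.89196513, -0.44217968, -0.69613084]), 'torque': array([-0.00799196, -0.01419948,  0.00107055]), 'grasp_force': 0.0, 'opening': 0.08529971788545232}
side press [256.2 306.8] 0.58 [0.649 0.083 0.   ]
side guard_hinge [222.4 280.9] 0.98 [0.722 0.089 0.118]
side guard_bar [305.1 283.4] 0.77 [0.518 0.079 0.118]
side guard_gap [295.9 277.8] 0.66 [0.542 0.064 0.118]
side lever_pivot [250.3 243.9] 0.59 [ 0.686 -0.076  0.07 ]
side lever_bar [291.7 211. ] 0.55 [ 0.569 -0.097  0.19 ]
side salt_jar [335.  286.4] 0.76 [ 0.442 -0.002  0.   ]
side mortar [337.3 325.3] 0.72 [0.43 0.1
[... 179 characters left out ...]
]
side beaker [369.9 186.3] 0.96 [ 0.346 -0.422  0.   ]
top press [264.9 198.1] 0.93 [0.647 0.084 0.   ]
top guard_hinge [258.1 159.4] 0.76 [0.725 0.092 0.118]
top guard_bar [268.1 240.4] 0.61 [0.512 0.06  0.118]
top guard_gap [265.4 226.3] 0.7 [0.548 0.068 0.118]
top lever_pivot [324.  179.7] 0.78 [ 0.685 -0.082  0.07 ]
top lever_bar [331.3 213.2] 0.9 [ 0.572 -0.099  0.19 ]
top salt_jar [298.3 270.8] 0.8 [ 0.442 -0.014  0.   ]
top mortar [248.9 276.9] 0.59 [0.423 0.123 0.   ]
top reagent_bottle [368.5 183.2] 0.81 [ 0.694 -0.21   0.   ]
top tube_rack [192.5 192.9] 0.79 [0.659 0.29  0.   ]
top glove_box [479.1 227. ] 0.8 [ 0.572 -0.523  0.   ]
top beaker [440.9 302.1] 0.87 [ 0.36 -0.41  0.  ]
```

View pics/side.png

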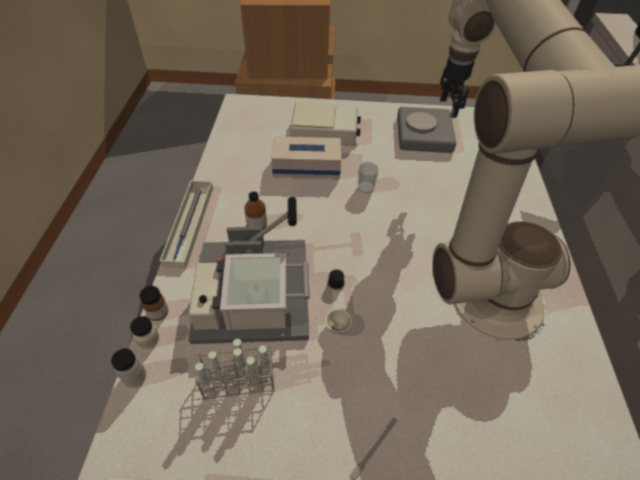

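View pics/top.png

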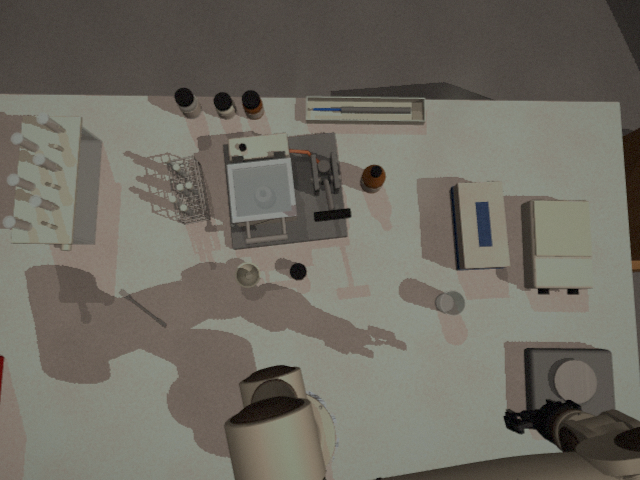

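Both views agree: lever bar at side (292,211) / top (331,214), guard bar at side (305,283) / top (267,240). The press origin is about (0.648, 0.084) with yaw about 6°. I'm moving above the lever bar.

{"op": "play_rows", "data": {"targets": [{"grip": 255,"linear": [2,2,0.5],"delta_rot": [0,0,-0.02]},{"grip": 255,"linear": [5,5,1],"delta_rot": [0,0,-0.04]},{"grip": 255,"linear": [8.5,8.5,2],"delta_rot": [0,0,-0.06]},{"grip": 255,"linear": [12,12,3],"delta_rot": [0,0,-0.08]},{"grip": 255,"linear": [15.5,15.5,3],"delta_rot": [0,0,-0.1]},{"grip": 255,"linear": [19,19,3],"delta_rot": [0,0,-0.12]},{"grip": 255,"linear": [22.5,22.5,3],"delta_rot": [0,0,-0.134]},{"grip": 255,"linear": [26,26,3],"delta_rot": [0,0,-0.134]},{"grip": 255,"linear": [29.5,29.5,3],"delta_rot": [0,0,-0.134]},{"grip": 255,"linear": [33,33,3],"delta_rot": [0,0,-0.134]}]}}

```text
time: 2.3
ee_pos: [0.4612, -0.2026, 0.2615]
tcp_rot: [180.0, -0.0, 6.0]
wrist_force: [-0.1, -0.9, 0.3]
opening: 0.0002
grasp_force: 0.0
```

{"op": "play_rows", "data": {"targets": [{"grip": 255,"linear": [3,3,0]},{"grip": 255,"linear": [5.5,5.5,0]},{"grip": 255,"linear": [8,8,0]},{"grip": 255,"linear": [9.5,9.8,0]},{"grip": 255,"linear": [10.6,10.8,0]},{"grip": 255,"linear": [10.6,10.8,0]},{"grip": 255,"linear": [10.6,10.8,0]}]}}

```text
validation failed for argument at $.ta...
```

```bash
cat >> h.py <<'E'
def ray(c,px):
    u,v=px; M=np.linalg.inv(c['world_to_cam'])
    f=240/np.tan(np.radians(c['fov_y']/2))
    a=np.array([u-c['cx'],v-c['cy']]); r=np.hypot(*a); th=r/f
    d=np.array([np.sin(th)*a[0]/r,-np.sin(th)*a[1]/r,-np.cos(th)])
    return M[:3,3],M[:3,:3]@d
def wz(c,px,z):
    o,d=ray(c,px); return o+d*(z-o[2])/d[2]
E
python3 - <<'E'
from h import *
s=bot.get_obs(); print(s['time'],s['ee_pos'],s['tcp_rot'],s['opening'])
c=bot.camera('wrist'); cv2.imwrite('pics/w1.png',c['color'][:,:,::-1])
for k,z in {'press':0,'guard_hinge':.118,'guard_bar':.118,'guard_gap':.118,'lever_pivot':.07,'lever_bar':.19,'salt_jar':0}.items():
    r=bot.pinpoint(c,k)
    if r: print(k,np.round(r[0]['pixel']),round(r[0]['conf'],2),np.round(wz(c,r[0]['pixel'],z),3))
E
```

```text
2.3 [ 0.46122711 -0.20260748  0.26153265] [ 1.79976414e+02 -3.24919044e-02  6.00998502e+00] 0.00019380962438704196
press [103.  24.] 0.93 [0.648 0.081 0.   ]
guard_bar [ 47. 138.] 0.69 [0.518 0.061 0.118]
lever_pivot [576. 138.] 0.25 [ 0.569 -0.456  0.07 ]
lever_bar [171.  67.] 0.65 [ 0.569 -0.101  0.19 ]
salt_jar [159. 194.] 0.57 [ 0.442 -0.01   0.   ]
```

View pics/w1.png

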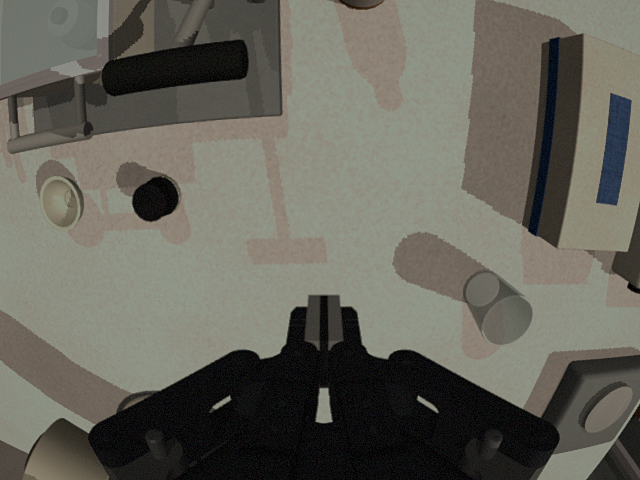

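The wrist picture shows the lever bar centred near (175,68), clear of everything, and the guard bar near (47,138). This agrees with the earlier fix.

{"op": "play_rows", "data": {"targets": [{"grip": 255,"linear": [3,3,0],"delta_rot": [0,0,0]},{"grip": 255,"linear": [6,6,0],"delta_rot": [0,0,0]},{"grip": 255,"linear": [9,8.7,-0.5],"delta_rot": [0,0,0]},{"grip": 255,"linear": [10.8,10.4,-1.5],"delta_rot": [0,0,0]},{"grip": 255,"linear": [10.8,10.4,-3],"delta_rot": [0,0,0]},{"grip": 255,"linear": [10.8,10.4,-4.5],"delta_rot": [0,0,0]},{"grip": 255,"linear": [10.8,10.4,-5.5],"delta_rot": [0,0,0]},{"grip": 255,"linear": [10.8,10.4,-5.5],"delta_rot": [0,0,0]}]}}

```text
time: 3.5
ee_pos: [0.5672, -0.1013, 0.2051]
tcp_rot: [-180.0, 0.1, 5.9]
wrist_force: [1.2, 0.2, 0.3]
opening: -0.0002
grasp_force: 0.0
```

{"op": "play_rows", "data": {"targets": [{"grip": 255,"linear": [-0.4,0,-1.0],"delta_rot": [0,0,0]},{"grip": 255,"linear": [-1.2,-0.1,-1.9],"delta_rot": [0,0,0]},{"grip": 255,"linear": [-1.9,-0.2,-2.8],"delta_rot": [0,0,0]},{"grip": 255,"linear": [-2.7,-0.3,-4.0],"delta_rot": [0,0,0]},{"grip": 255,"linear": [-3.4,-0.3,-5.3],"delta_rot": [0,0,0]},{"grip": 255,"linear": [-4.0,-0.4,-6.7],"delta_rot": [0,0,0]},{"grip": 255,"linear": [-4.4,-0.4,-8.1],"delta_rot": [0,0,0]},{"grip": 255,"linear": [-4.7,-0.5,-9.4],"delta_rot": [0,0,0]},{"grip": 255,"linear": [-4.9,-0.5,-10.6],"delta_rot": [0,0,0]},{"grip": 255,"linear": [-4.9,-0.5,-11.2],"delta_rot": [0,0,0]}]}}

```text
time: 4.5
ee_pos: [0.5183, -0.1064, 0.0953]
tcp_rot: [179.9, -0.0, 5.9]
wrist_force: [-5.4, -0.1, 7.7]
opening: -0.0004
grasp_force: 4.1
```

```bash
python3 - <<'E'
from h import *
s=bot.get_obs(); print(s['time'],s['ee_pos'],s['wrist_force'])
c=bot.camera('side'); cv2.imwrite('pics/s2.png',cv2.resize(c['color'][180:350,180:380,::-1],None,fx=3,fy=3))
for k,z in {'lever_bar':.076}.items():
    r=bot.pinpoint(c,k)
    if r: print(k,np.round(r[0]['pixel']),round(r[0]['conf'],2),np.round(world(c,r[0]['pixel'],z),3))
E
```

```text
4.5 [ 0.51825928 -0.10641876  0.09533282] [-5.42155627 -0.06548897  7.66257535]
lever_bar [310. 239.] 0.87 [ 0.522 -0.104  0.076]
```

View pics/s2.png

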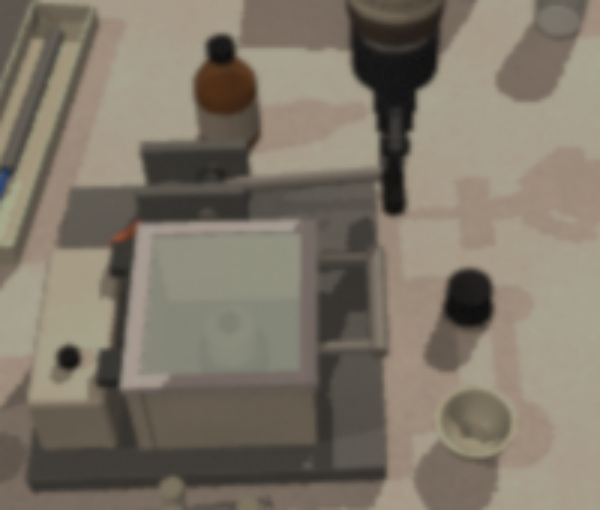

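The crop shows the lever lying almost level under the fingertips, with the guard shut. Pressing a little further to reach the stop, then releasing.

{"op": "play_rows", "data": {"targets": [{"grip": 255,"linear": [0.1,0,-0.5],"delta_rot": [0,0,0]},{"grip": 255,"linear": [0.2,0,-0.9],"delta_rot": [0,0,0]},{"grip": 255,"linear": [0.2,0,-0.9],"delta_rot": [0,0,0]}]}}

```text
time: 4.9
ee_pos: [0.5208, -0.1063, 0.0876]
tcp_rot: [179.9, -0.1, 5.9]
wrist_force: [-7.9, -0.2, 11.8]
opening: 0.0003
grasp_force: 5.6
```

{"op": "play_rows", "data": {"targets": [{"grip": 255,"linear": [0,0,1.2],"delta_rot": [0,0,0]},{"grip": 255,"linear": [0.3,0.1,2.8],"delta_rot": [0,0,0]},{"grip": 255,"linear": [0.8,0.1,4.4],"delta_rot": [0,0,0]},{"grip": 255,"linear": [1.4,0.2,6.0],"delta_rot": [0,0,0]},{"grip": 255,"linear": [2.1,0.2,7.6],"delta_rot": [0,0,0]},{"grip": 255,"linear": [2.9,0.3,9.2],"delta_rot": [0,0,0]},{"grip": 255,"linear": [3.8,0.4,10.8],"delta_rot": [0,0,0]},{"grip": 255,"linear": [4.7,0.5,12.2],"delta_rot": [0,0,0]},{"grip": 255,"linear": [4.7,0.5,12.7],"delta_rot": [0,0,0]},{"grip": 255,"linear": [4.7,0.5,12.7],"delta_rot": [0,0,0]}]}}

```text
time: 5.9
ee_pos: [0.5682, -0.1009, 0.2133]
tcp_rot: [180.0, -0.1, 6.0]
wrist_force: [-0.7, -1.1, -0.3]
opening: -0.0001
grasp_force: 0.0
```

```bash
python3 - <<'E'
from h import *
for n in ('side','top'):
    c=bot.camera(n)
    r=bot.pinpoint(c,'lever_bar')
    if r: print(np.round(r[0]['pixel']),round(r[0]['conf'],2),np.round(world(c,r[0]['pixel'],.19),3))
E
```

```text
[293. 213.] 0.8 [ 0.564 -0.089  0.19 ]
```

The lever is back at rest. Now three more full strokes, one of them spare.

{"op": "play_rows", "data": {"targets": [{"grip": 255,"linear": [-0.2,0,-1.4],"delta_rot": [0,0,0]},{"grip": 255,"linear": [-1.3,-0.1,-2.8],"delta_rot": [0,0,0]},{"grip": 255,"linear": [-2.4,-0.2,-4.4],"delta_rot": [0,0,0]},{"grip": 255,"linear": [-3.2,-0.3,-6.2],"delta_rot": [0,0,0]},{"grip": 255,"linear": [-3.9,-0.4,-8.0],"delta_rot": [0,0,0]},{"grip": 255,"linear": [-4.4,-0.5,-9.8],"delta_rot": [0,0,0]},{"grip": 255,"linear": [-4.7,-0.5,-11.4],"delta_rot": [0,0,0]},{"grip": 255,"linear": [-4.7,-0.5,-12.4],"delta_rot": [0,0,0]},{"grip": 255,"linear": [-4.7,-0.5,-12.8],"delta_rot": [0,0,0]},{"grip": 255,"linear": [-4.7,-0.5,-12.8],"delta_rot": [0,0,0]}]}}

```text
time: 7.1
ee_pos: [0.5195, -0.1058, 0.0867]
tcp_rot: [179.9, 0.0, 6.0]
wrist_force: [-15.6, 0.1, 25.8]
opening: 0.0002
grasp_force: 12.7
```

{"op": "play_rows", "data": {"targets": [{"grip": 255,"linear": [0,0,1.2],"delta_rot": [0,0,0]},{"grip": 255,"linear": [0.3,0.1,2.8],"delta_rot": [0,0,0]},{"grip": 255,"linear": [0.8,0.1,4.4],"delta_rot": [0,0,0]},{"grip": 255,"linear": [1.4,0.2,6.0],"delta_rot": [0,0,0]},{"grip": 255,"linear": [2.1,0.2,7.6],"delta_rot": [0,0,0]},{"grip": 255,"linear": [2.9,0.3,9.2],"delta_rot": [0,0,0]},{"grip": 255,"linear": [3.8,0.4,10.8],"delta_rot": [0,0,0]},{"grip": 255,"linear": [4.7,0.5,12.2],"delta_rot": [0,0,0]},{"grip": 255,"linear": [4.7,0.5,12.8],"delta_rot": [0,0,0]},{"grip": 255,"linear": [4.7,0.5,12.8],"delta_rot": [0,0,0]}]}}

```text
time: 8.1
ee_pos: [0.5679, -0.1004, 0.2124]
tcp_rot: [180.0, -0.0, 6.0]
wrist_force: [-0.3, 1.0, -0.3]
opening: -0.0
grasp_force: 0.0
```

{"op": "play_rows", "data": {"targets": [{"grip": 255,"linear": [-0.2,0,-1.4],"delta_rot": [0,0,0]},{"grip": 255,"linear": [-1.3,-0.1,-2.8],"delta_rot": [0,0,0]},{"grip": 255,"linear": [-2.4,-0.2,-4.4],"delta_rot": [0,0,0]},{"grip": 255,"linear": [-3.2,-0.3,-6.2],"delta_rot": [0,0,0]},{"grip": 255,"linear": [-3.9,-0.4,-8.0],"delta_rot": [0,0,0]},{"grip": 255,"linear": [-4.4,-0.5,-9.8],"delta_rot": [0,0,0]},{"grip": 255,"linear": [-4.7,-0.5,-11.4],"delta_rot": [0,0,0]},{"grip": 255,"linear": [-4.7,-0.5,-12.4],"delta_rot": [0,0,0]},{"grip": 255,"linear": [-4.7,-0.5,-12.9],"delta_rot": [0,0,0]},{"grip": 255,"linear": [-4.7,-0.5,-12.9],"delta_rot": [0,0,0]}]}}

```text
time: 9.1
ee_pos: [0.5188, -0.1058, 0.0862]
tcp_rot: [179.9, 0.1, 6.0]
wrist_force: [-19.3, 0.3, 33.7]
opening: 0.0003
grasp_force: 17.0
```

{"op": "play_rows", "data": {"targets": [{"grip": 255,"linear": [0,0,1.2],"delta_rot": [0,0,0]},{"grip": 255,"linear": [0.3,0.1,2.8],"delta_rot": [0,0,0]},{"grip": 255,"linear": [0.8,0.1,4.4],"delta_rot": [0,0,0]},{"grip": 255,"linear": [1.4,0.2,6.0],"delta_rot": [0,0,0]},{"grip": 255,"linear": [2.1,0.2,7.6],"delta_rot": [0,0,0]},{"grip": 255,"linear": [2.9,0.3,9.2],"delta_rot": [0,0,0]},{"grip": 255,"linear": [3.8,0.4,10.8],"delta_rot": [0,0,0]},{"grip": 255,"linear": [4.7,0.5,12.2],"delta_rot": [0,0,0]},{"grip": 255,"linear": [4.7,0.5,12.9],"delta_rot": [0,0,0]},{"grip": 255,"linear": [4.7,0.5,12.9],"delta_rot": [0,0,0]}]}}

```text
time: 10.1
ee_pos: [0.5677, -0.1005, 0.2122]
tcp_rot: [180.0, 0.0, 6.0]
wrist_force: [-0.7, -0.6, -0.1]
opening: 0.0005
grasp_force: 0.0
```

{"op": "play_rows", "data": {"targets": [{"grip": 255,"linear": [-0.2,0,-1.4],"delta_rot": [0,0,0]},{"grip": 255,"linear": [-1.3,-0.1,-2.8],"delta_rot": [0,0,0]},{"grip": 255,"linear": [-2.4,-0.2,-4.4],"delta_rot": [0,0,0]},{"grip": 255,"linear": [-3.2,-0.3,-6.2],"delta_rot": [0,0,0]},{"grip": 255,"linear": [-3.9,-0.4,-8.0],"delta_rot": [0,0,0]},{"grip": 255,"linear": [-4.4,-0.5,-9.8],"delta_rot": [0,0,0]},{"grip": 255,"linear": [-4.7,-0.5,-11.4],"delta_rot": [0,0,0]},{"grip": 255,"linear": [-4.7,-0.5,-12.4],"delta_rot": [0,0,0]},{"grip": 255,"linear": [-4.7,-0.5,-12.9],"delta_rot": [0,0,0]},{"grip": 255,"linear": [-4.7,-0.5,-12.9],"delta_rot": [0,0,0]}]}}

```text
time: 11.1
ee_pos: [0.5186, -0.1058, 0.0862]
tcp_rot: [179.9, 0.1, 6.0]
wrist_force: [-20.0, -0.3, 34.8]
opening: -0.0001
grasp_force: 17.5
```

{"op": "play_rows", "data": {"targets": [{"grip": 255,"linear": [0,0,1.2],"delta_rot": [0,0,0]},{"grip": 255,"linear": [0.3,0.1,2.8],"delta_rot": [0,0,0]},{"grip": 255,"linear": [0.8,0.1,4.4],"delta_rot": [0,0,0]},{"grip": 255,"linear": [1.4,0.2,6.0],"delta_rot": [0,0,0]},{"grip": 255,"linear": [2.1,0.2,7.6],"delta_rot": [0,0,0]},{"grip": 255,"linear": [2.9,0.3,9.2],"delta_rot": [0,0,0]},{"grip": 255,"linear": [3.8,0.4,10.8],"delta_rot": [0,0,0]},{"grip": 255,"linear": [4.7,0.5,12.2],"delta_rot": [0,0,0]},{"grip": 255,"linear": [4.7,0.5,14.5],"delta_rot": [0,0,0]},{"grip": 255,"linear": [4.7,0.5,17],"delta_rot": [0,0,0]}]}}

```text
time: 12.1
ee_pos: [0.567, -0.1004, 0.2521]
tcp_rot: [-180.0, 0.2, 6.0]
wrist_force: [0.8, 0.5, 0.6]
opening: -0.0001
grasp_force: 0.0
```

Four strokes in total, with the last three clearly hitting the stop. Now to a pose above the guard bar, yaw 96°, fingers about 38 mm open.

{"op": "play_rows", "data": {"targets": [{"grip": 255,"linear": [-0.5,1.5,0.5],"delta_rot": [0,0,0.14]},{"grip": 200,"linear": [-1,3.5,0.5],"delta_rot": [0,0,0.28]},{"grip": 140,"linear": [-1.5,5.5,0.5],"delta_rot": [0,0,0.42]},{"grip": 140,"linear": [-2,7.5,0.5],"delta_rot": [0,0,0.56]},{"grip": 140,"linear": [-2.5,9.5,0.5],"delta_rot": [0,0,0.7]},{"grip": 140,"linear": [-3,11.5,0.5],"delta_rot": [0,0,0.84]},{"grip": 140,"linear": [-3.5,13.5,0.5],"delta_rot": [0,0,0.98]},{"grip": 140,"linear": [-4,15,0.5],"delta_rot": [0,0,1.12]},{"grip": 140,"linear": [-4.5,16.5,0.5],"delta_rot": [0,0,1.26]},{"grip": 140,"linear": [-4.8,17,0.5],"delta_rot": [0,0,1.4]}]}}

```text
time: 13.1
ee_pos: [0.5188, 0.0704, 0.257]
tcp_rot: [-179.9, 0.0, 86.6]
wrist_force: [-1.0, 0.8, -0.9]
opening: 0.0387
grasp_force: 0.0
```

{"op": "play_rows", "data": {"targets": [{"grip": 140,"linear": [0,0,0],"delta_rot": [0,0,0.12]},{"grip": 140,"linear": [0,0,0],"delta_rot": [0,0,0.171]},{"grip": 140,"linear": [0,0,0],"delta_rot": [0,0,0.171]},{"grip": 140,"linear": [0,0,0],"delta_rot": [0,0,0.171]}]}}

```text
time: 13.5
ee_pos: [0.5195, 0.0694, 0.2575]
tcp_rot: [-179.9, 0.0, 95.9]
wrist_force: [-0.0, -0.3, 0.2]
opening: 0.0385
grasp_force: 0.0
```

```bash
python3 - <<'E'
from h import *
s=bot.get_obs(); print(s['time'],s['ee_pos'],s['tcp_rot'],s['opening'],s['q'],bot.hold_point_z)
c=bot.camera('wrist'); cv2.imwrite('pics/w3.png',c['color'][:,:,::-1])
for k,z in {'press':0,'guard_hinge':.118,'guard_bar':.118,'guard_gap':.118,'lever_bar':.19,'salt_jar':0}.items():
    r=bot.pinpoint(c,k)
    if r: print(k,np.round(r[0]['pixel']),round(r[0]['conf'],2),np.round(wz(c,r[0]['pixel'],z),3))
E
```

```text
13.5 [0.51953484 0.06938405 0.25750341] [-1.79933750e+02  2.40130803e-03  9.59045459e+01] 0.0385028671435185 [ 7.60709369e+00  2.14389869e+00  1.00364186e+01  9.79588124e+01
 -4.31901055e-04  9.17025494e+01] 0.0187
press [431. 197.] 0.7 [0.642 0.077 0.   ]
guard_hinge [550. 225.] 0.76 [0.723 0.09  0.118]
guard_bar [322. 229.] 0.84 [0.519 0.064 0.118]
guard_gap [456. 353.] 0.34 [ 0.663 -0.049  0.118]
lever_bar [323. 230.] 0.72 [0.518 0.086 0.19 ]
salt_jar [246. 254.] 0.78 [ 0.438 -0.013  0.   ]
```

View pics/w3.png

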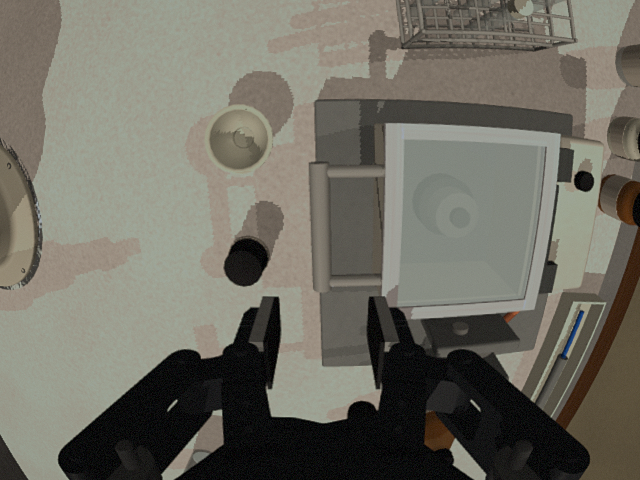

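The bar runs (320,163) to (322,290), centred between the fingers (265 and 378) and parallel to the pads; the gap is clear. Descending.

{"op": "play_rows", "data": {"targets": [{"grip": 140,"linear": [0,-0.2,-2],"delta_rot": [0,0,0]},{"grip": 140,"linear": [0,-0.2,-4.5],"delta_rot": [0,0,0]},{"grip": 140,"linear": [0,-0.2,-7],"delta_rot": [0,0,0]},{"grip": 140,"linear": [0,-0.2,-9],"delta_rot": [0,0,0]},{"grip": 140,"linear": [0,-0.2,-11],"delta_rot": [0,0,0]},{"grip": 140,"linear": [0,-0.2,-12.5],"delta_rot": [0,0,0]},{"grip": 140,"linear": [0,-0.2,-14],"delta_rot": [0,0,0]},{"grip": 140,"linear": [0,-0.2,-15.3],"delta_rot": [0,0,0]},{"grip": 140,"linear": [0,-0.2,-16],"delta_rot": [0,0,0]},{"grip": 140,"linear": [0,-0.2,-16],"delta_rot": [0,0,0]}]}}

```text
time: 14.85
ee_pos: [0.5197, 0.0676, 0.0974]
tcp_rot: [-179.9, 0.0, 96.0]
wrist_force: [-0.3, -0.7, 0.4]
opening: 0.0384
grasp_force: 0.0
```

{"op": "play_rows", "data": {"force": 30, "targets": [{"grip": 170,"linear": [0,0,0],"delta_rot": [0,0,0]},{"grip": 190,"linear": [0,0,0],"delta_rot": [0,0,0]},{"grip": 210,"linear": [0,0,0],"delta_rot": [0,0,0]},{"grip": 255,"linear": [0,0,0],"delta_rot": [0,0,0]},{"grip": 255,"linear": [0,0,0],"delta_rot": [0,0,0]},{"grip": 255,"linear": [0,0,0],"delta_rot": [0,0,0]}]}}

```text
time: 15.45
ee_pos: [0.517, 0.0673, 0.0981]
tcp_rot: [-179.6, 0.0, 96.0]
wrist_force: [-17.4, -1.7, 4.8]
opening: 0.015
grasp_force: 29.1
```

Bar gripped (15 mm opening). The bar sits about 3 mm nearer than commanded, so I'll relieve that and start the lift.

{"op": "play_rows", "data": {"force": 40, "targets": [{"grip": 255,"linear": [-0.2,0,0],"delta_rot": [0,0,0]},{"grip": 255,"linear": [-0.35,0,0],"delta_rot": [0,0,0]},{"grip": 255,"linear": [-0.35,0,0.5],"delta_rot": [0,0,0]},{"grip": 255,"linear": [-0.3,0,1.1],"delta_rot": [0,0,0]},{"grip": 255,"linear": [-0.25,0,2.1],"delta_rot": [0,0,0]},{"grip": 255,"linear": [-0.1,0,3.2],"delta_rot": [0,0,0]},{"grip": 255,"linear": [0.1,0.05,4.3],"delta_rot": [0,0,0]},{"grip": 255,"linear": [0.1,0.05,4.3],"delta_rot": [0,0,0]}]}}

```text
time: 16.25
ee_pos: [0.5212, 0.0679, 0.1433]
tcp_rot: [180.0, 0.0, 96.0]
wrist_force: [-2.2, -5.2, -3.0]
opening: 0.0145
grasp_force: 39.3
```

{"op": "play_rows", "data": {"targets": [{"grip": 255,"linear": [0.2,0,1.0],"delta_rot": [0,0,0]},{"grip": 255,"linear": [0.55,0.05,2.1],"delta_rot": [0,0,0]},{"grip": 255,"linear": [0.9,0.1,3.1],"delta_rot": [0,0,0]},{"grip": 255,"linear": [1.3,0.15,4.1],"delta_rot": [0,0,0]},{"grip": 255,"linear": [1.8,0.2,5.1],"delta_rot": [0,0,0]},{"grip": 255,"linear": [2.3,0.25,6.0],"delta_rot": [0,0,0]},{"grip": 255,"linear": [2.85,0.3,6.9],"delta_rot": [0,0,0]},{"grip": 255,"linear": [3.45,0.35,7.8],"delta_rot": [0,0,0]},{"grip": 255,"linear": [3.45,0.35,7.8],"delta_rot": [0,0,0]}]}}

```text
time: 17.15
ee_pos: [0.5539, 0.072, 0.2222]
tcp_rot: [-179.9, -0.1, 96.0]
wrist_force: [-18.0, -0.6, 7.8]
opening: 0.0143
grasp_force: 39.9
```

```bash
cat > g.py <<'E'
from h import *
from scipy.spatial.transform import Rotation as R
s=bot.get_obs(); print(s['time'],s['ee_pos'],s['tcp_rot'],s['wrist_force'],s['opening'],s['grasp_force'])
for n in ('side','top'):
    c=bot.camera(n)
    if n=='side': cv2.imwrite(f'pics/g{s["time"]:.1f}.png',cv2.resize(c['color'][150:350,180:400,::-1],None,fx=2.7,fy=2.7))
    for k in ('guard_bar',):
        r=bot.pinpoint(c,k)
        if r:
            f=240/np.tan(np.radians(c['fov_y']/2)); 
            # intersect ray with press's vertical plane through hinge (normal = press y)
            M=np.linalg.inv(c['world_to_cam']);o=M[:3,3];u,v=r[0]['pixel']
            d=M[:3,:3]@np.array([(u-c['cx'])/f,-(v-c['cy'])/f,-1.])
            nrm=np.array([-np.sin(np.radians(6)),np.cos(np.radians(6)),0]);h=np.array([.7232,.091,.118])
            p=o+d*(nrm@(h-o))/(nrm@d); q=p-h
            print(n,k,r[0]['conf'],p,np.hypot(np.hypot(q[0],q[1]),q[2]),np.degrees(np.arctan2(q[2],np.hypot(q[0],q[1]))))
h=np.array([.7232,.091,.118]); p=s['ee_pos']+[0,0,.019]; q=p-h
print('by tcp',np.linalg.norm(q),np.degrees(np.arctan2(q[2],np.hypot(q[0],q[1]))), 'sin-based',np.degrees(np.arcsin(q[2]/.205)))
E
python3 g.py; ls pics
```

```text
17.15 [0.55391177 0.07198039 0.2221514 ] [-1.79876642e+02 -6.99374772e-02  9.60377079e+01] [-17.98713793  -0.55735466   7.81828469] 0.014305182989083893 39.9226713180542
side guard_bar 0.68 [0.55679491 0.07351012 0.23248748] 0.20274105112883017 34.3813261220217
top guard_bar 0.68 [0.54878108 0.07266783 0.23490122] 0.2107698328532962 33.68586869510096
by tcp 0.21020589385034244 35.86382722082465 sin-based 36.922809789693
g17.1.png
s2.png
side.png
top.png
w1.png
w3.png
```

{"op": "play_rows", "data": {"targets": [{"grip": 255,"linear": [-0.28,0,0.2],"delta_rot": [0,0,0]},{"grip": 255,"linear": [0.3,0.05,1.0],"delta_rot": [0,0,0]},{"grip": 255,"linear": [1.05,0.15,1.9],"delta_rot": [0,0,0]},{"grip": 255,"linear": [1.8,0.25,2.7],"delta_rot": [0,0,0]},{"grip": 255,"linear": [2.55,0.3,3.4],"delta_rot": [0,0,0]},{"grip": 255,"linear": [2.55,0.3,3.4],"delta_rot": [0,0,0]},{"grip": 255,"linear": [2.55,0.3,3.4],"delta_rot": [0,0,0]}]}}

```text
time: 18.05
ee_pos: [0.5805, 0.0753, 0.255]
tcp_rot: [-180.0, -0.1, 96.0]
wrist_force: [-7.7, 0.4, 3.4]
opening: 0.0142
grasp_force: 40.4
```

```bash
python3 g.py
```

```text
18.05 [0.58053203 0.07531289 0.25495882] [-1.79996321e+02 -8.74744577e-02  9.60455912e+01] [-7.65693005  0.39428631  3.42464747] 0.014155667469657301 40.360318422317505
side guard_bar 0.86 [0.57886254 0.07582952 0.26044324] 0.20335566023486168 44.46421280904114
top guard_bar 0.86 [0.58657401 0.07664003 0.24364604] 0.1861714150832339 42.44594715618391
by tcp 0.21195137565727493 47.37685148079235 sin-based 49.53254212114592
```

```bash
ls pics/g*
```

```text
pics/g17.1.png
pics/g18.1.png
```

View pics/g18.1.png

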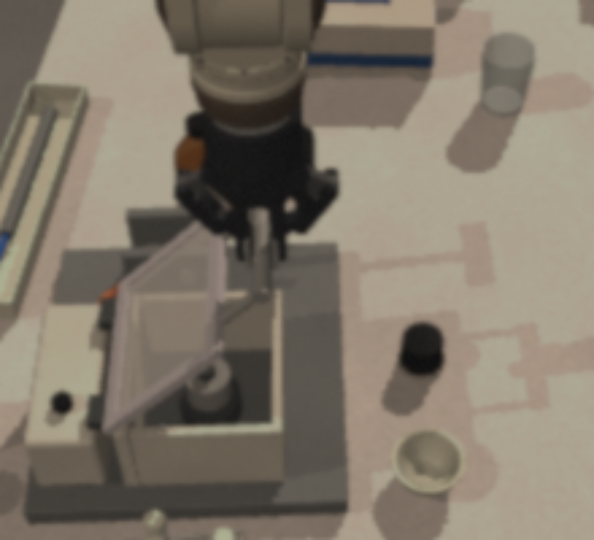

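The bar is between the fingers and the guard is clear of them. I'll measure the angle from depth on the guard frame.

```bash
cat > a.py <<'E'
from h import *
s=bot.get_obs(); print(s['time'],s['ee_pos'],s['wrist_force'],s['opening'],s['grasp_force'])
yaw=np.radians(6.); X=np.array([np.cos(yaw),np.sin(yaw)]); Y=np.array([-X[1],X[0]])
for n in ('side','top'):
    c=bot.camera(n); r=bot.trace(c,'guard')
    if not r: print(n,'none'); continue
    m=r[0]['pixels']&(c['range_z']>0); v,u=np.nonzero(m)
    f=240/np.tan(np.radians(c['fov_y']/2)); d=c['range_z'][v,u]
    P=np.c_[(u-c['cx'])/f*d,-(v-c['cy'])/f*d,-d,np.ones_like(d)]@np.linalg.inv(c['world_to_cam']).T
    for h in ([.7232,.091],[.720,.091]):
        q=P[:,:2]-h; a=-q@X; b=q@Y; z=P[:,2]-.118; R=np.hypot(a,z)
        k=(R>.08)&(R<.16)&(z>.03)&(abs(b)<.09)
        ang=np.degrees(np.arctan2(z[k],a[k]))
        hst,e=np.histogram(ang,np.arange(20,82,2)); i=hst.argmax(); sel=abs(ang-e[i]-1)<4
        print(n,round(r[0]['conf'],2),k.sum(),'angle',ang[sel].mean().round(2),ang[sel].std().round(2),sel.sum())
        A=np.c_[a[k][sel],z[k][sel]]
        l=np.polyfit(A[:,0],A[:,1],1); print('  slope angle',np.degrees(np.arctan(l[0])).round(1),'axis z offs',l[1].round(4))
        kb=(R>.195)&(R<.215)&(abs(b)<.055)&(z>.03)
        if kb.sum()>5: print('  bar pts',kb.sum(),np.median(np.degrees(np.arctan2(z[kb],a[kb]))).round(1),np.median(R[kb]).round(4))
E
python3 a.py
```

```text
18.25 [0.58039283 0.0753512  0.25485572] [-7.87210947  1.2954208   2.37025524] 0.014541021001359237 40.31128406524658
side 0.79 1173 angle 47.68 1.03 1170
  slope angle 45.6 axis z offs 0.0061
  bar pts 226 47.3 0.2103
side 0.79 1147 angle 48.85 1.11 1142
  slope angle 45.6 axis z offs 0.0093
  bar pts 225 48.0 0.2082
top 0.91 457 angle 47.96 0.96 455
  slope angle 46.2 axis z offs 0.0054
  bar pts 87 47.5 0.2124
top 0.91 451 angle 49.13 1.06 450
  slope angle 46.1 axis z offs 0.0089
  bar pts 104 47.9 0.2107
```

The depth shows the outer surface, 4.5 mm off the pane's mid-plane, so the guard is at about 46°. Going to 60° with a firmer grip.

{"op": "play_rows", "data": {"force": 60, "targets": [{"grip": 255,"linear": [-0.1,0,0.05],"delta_rot": [0,0,0]},{"grip": 255,"linear": [0.4,0.05,0.6],"delta_rot": [0,0,0]},{"grip": 255,"linear": [1.05,0.1,1.15],"delta_rot": [0,0,0]},{"grip": 255,"linear": [1.7,0.2,1.65],"delta_rot": [0,0,0]},{"grip": 255,"linear": [2.4,0.25,2.15],"delta_rot": [0,0,0]},{"grip": 255,"linear": [3.1,0.3,2.6],"delta_rot": [0,0,0]},{"grip": 255,"linear": [3.85,0.4,3.0],"delta_rot": [0,0,0]},{"grip": 255,"linear": [3.85,0.4,3.0],"delta_rot": [0,0,0]},{"grip": 255,"linear": [3.85,0.4,3.0],"delta_rot": [0,0,0]}]}}

```text
time: 19.35
ee_pos: [0.6188, 0.0801, 0.2854]
tcp_rot: [180.0, -0.2, 96.1]
wrist_force: [-10.8, 6.8, 6.2]
opening: 0.0138
grasp_force: 59.0
```

```bash
python3 a.py; python3 g.py; ls pics/g*
```

```text
19.35 [0.61882785 0.08012984 0.28543579] [-10.75315828   6.77581674   6.19102186] 0.01380738488545179 58.9871084690094
side 0.66 789 angle 61.14 1.09 788
  slope angle 58.6 axis z offs 0.0101
  bar pts 220 60.6 0.2104
side 0.66 779 angle 62.51 1.19 774
  slope angle 58.6 axis z offs 0.0156
  bar pts 219 61.3 0.2089
top 0.84 280 angle 61.21 0.99 280
  slope angle 58.5 axis z offs 0.0115
  bar pts 106 60.0 0.2118
top 0.84 280 angle 62.49 1.15 280
  slope angle 58.4 axis z offs 0.0169
  bar pts 109 60.7 0.2102
19.55 [0.61870184 0.08008284 0.28534522] [ 1.79985911e+02 -1.63395045e-01  9.60837873e+01] [-9.32019679  6.81986719  7.069658  ] 0.013725162058871206 58.93751621246338
side guard_bar 0.96 [0.61987054 0.08013964 0.28457377] 0.19632051655338287 58.046585088628206
top guard_bar 0.81 [0.61487696 0.07961479 0.28729504] 0.20130651645341843 57.24389807402487
by tcp 0.2139242620279041 60.584425557716436 sin-based 65.36766931098552
pics/g17.1.png
pics/g18.1.png
pics/g19.6.png
```

{"op": "play_rows", "data": {"targets": [{"grip": 255,"linear": [0.15,0.05,0.12],"delta_rot": [0,0,0]},{"grip": 255,"linear": [0.25,0.1,0.2],"delta_rot": [0,0,0]},{"grip": 255,"linear": [0.25,0.1,0.2],"delta_rot": [0,0,0]},{"grip": 255,"linear": [0.25,0.1,0.2],"delta_rot": [0,0,0]},{"grip": 255,"linear": [0.25,0.1,0.2],"delta_rot": [0,0,0]}]}}

```text
time: 20.25
ee_pos: [0.6212, 0.0805, 0.2868]
tcp_rot: [-180.0, -0.1, 96.1]
wrist_force: [-8.4, 2.9, 4.2]
opening: 0.0136
grasp_force: 58.7
```

```bash
python3 a.py; python3 - <<'E'
from h import *
a=bot.camera('side')['color'][180:340,180:380]; b=bot.camera('wrist')['color'][140:460,120:520]
cv2.imwrite('pics/f.png',np.hstack([cv2.resize(a,(400,320)),b])[:,:,::-1])
E
```

```text
20.25 [0.62123764 0.08049534 0.28684316] [-8.40460598  2.9486164   4.19706488] 0.013570068947029794 58.741087317466736
side 0.93 772 angle 61.98 1.07 751
  slope angle 59.1 axis z offs 0.0118
  bar pts 233 61.4 0.2103
side 0.93 767 angle 63.23 1.3 762
  slope angle 58.9 axis z offs 0.0173
  bar pts 235 62.2 0.2088
top 0.7 257 angle 62.03 0.97 256
  slope angle 59.7 axis z offs 0.01
  bar pts 76 61.4 0.2121
top 0.7 255 angle 63.32 1.14 255
  slope angle 59.5 axis z offs 0.0165
  bar pts 90 62.0 0.2111
```

View pics/f.png

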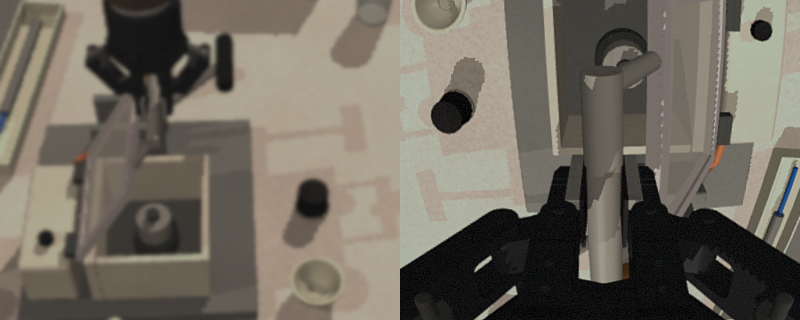

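The bar is firmly between the pads (right half, around (600,170)), the guard is at about 60° and the jar and mortar are where they stood. I'll let it settle, check it's still, and hand in.

{"op": "play_rows", "data": {"targets": [{"grip": 255,"linear": [0,0,0],"delta_rot": [0,0,0]},{"grip": 255,"linear": [0,0,0],"delta_rot": [0,0,0]},{"grip": 255,"linear": [0,0,0],"delta_rot": [0,0,0]},{"grip": 255,"linear": [0,0,0],"delta_rot": [0,0,0]},{"grip": 255,"linear": [0,0,0],"delta_rot": [0,0,0]},{"grip": 255,"linear": [0,0,0],"delta_rot": [0,0,0]},{"grip": 255,"linear": [0,0,0],"delta_rot": [0,0,0]},{"grip": 255,"linear": [0,0,0],"delta_rot": [0,0,0]},{"grip": 255,"linear": [0,0,0],"delta_rot": [0,0,0]},{"grip": 255,"linear": [0,0,0],"delta_rot": [0,0,0]}]}}

```text
time: 21.55
ee_pos: [0.6212, 0.0804, 0.2868]
tcp_rot: [-180.0, -0.1, 96.1]
wrist_force: [-8.3, 3.4, 3.3]
opening: 0.0137
grasp_force: 58.7
```

```bash
python3 a.py; python3 -c "
from workcell import bot
print(bot.job_done())"
```

```text
21.55 [0.62122793 0.08044395 0.28683746] [-8.31036314  3.36565432  3.26221987] 0.013657073908948783 58.738306760787964
side 0.58 765 angle 61.96 1.03 743
  slope angle 59.3 axis z offs 0.011
  bar pts 206 61.4 0.2103
side 0.58 759 angle 63.19 1.26 755
  slope angle 59.1 axis z offs 0.0164
  bar pts 208 62.1 0.2088
top 0.83 280 angle 61.94 1.06 280
  slope angle 58.9 axis z offs 0.0129
  bar pts 103 60.9 0.2114
top 0.83 279 angle 63.23 1.23 279
  slope angle 58.9 axis z offs 0.0184
  bar pts 116 61.7 0.2101
the job is handed in; nothing more can be done
None
```

The job is handed in at about 22 s: four full lever strokes with the guard shut, then the guard lifted to about 60° (measured 59–60°) and held still in the fingers; I saw nothing else on the bench move.

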